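Wedge up the hinged bracket in the welding fixture

ROBOT

A 6-joint arm with a two-finger parallel gripper is mounted at the origin on the work surface. World frame = base frame: x ahead of the robot, y to its left, z up, the work surface at z = 0. Lengths are in mm, angles in rad, forces in N, time in s.
With the tool pointing down it reaches from about 350 to 975 mm from the base axis. Payload 4.9 kg.
Tool frame: the origin (TCP) lies midway between the tips of the shut fingers; the grasp point (between the pads) lies 19 mm behind it; z points along the fingers, y is the line along which they close (so a half turn about z gives the same grasp; the last joint's range is limited). The gripper opens to 85 mm and grips with 20 to 120 N. Pads are 22 mm wide; open, the fingers measure 114 mm over their backs; the gripper's body (76 mm by 85 mm) begins 54 mm behind the grasp point. The pads swing forward as they close: fully open they stand 13 mm farther back than shut.
Start: joints at [1.116, 0.053, 1.613, -0, 1.476, -0.119], TCP at [205.942, 590.076, 203.804] pointing down, gripper open.
Joint ranges: [-3.01, 3.01], [-1.01, 2.22], [0.06, 2.58], [-1.02, 4.17], [0.09, 2.62], [-3.14, 3.14]. Speed limits (rad/s): [2.57, 2.57, 3.14, 3.14, 3.14, 3.14].

INTERFACE

Orientations are given as a rotation vector (axis times angle).
In Python, from rig import telemetry, capture, ticket gives the robot as it stands.
- The arm moves only by the shell command python3 -m inch 'ROWS'. ROWS is JSON, a list of rows, each a list of 5 numbers: the opening, from -1 (shut) to 1 (fully open), then the shift along the tool's x, y, z as a fraction of full scale, then the turn about the tool's z as a fraction of full scale. In form: [[gripper, x, y, z, spin], ...]. A call has 1 to 5 rows; each row is the pose to reach, as a shift and turn from the pose commanded when the call began, along the tool's axes at that moment; what a row does not reach only later rows make up. Full scale, the value 1, is 12 cm for a shift and 45 degrees for a turn. A row lasts 1/8 s, in which the tool goes at most 62.5 mm and 10.7 degrees, less where a joint would pass 70% of its speed; a pose out of reach is approached as far as the arm can. A call with a number of a shift or a turn outside -1 to 1 is refused whole. A call with a gripper value outside its range is refused whole. The fingers move at their own pace and stop on an object; the grip force is fixed at half the most. Time passes only in rows, so rows that repeat a pose let the fingers close. It gives the time, the measured TCP pose, the force, the opening and the grip force at its end, in the units of the state.
- telemetry.observe(): the state, without advancing time (a new reading comes with each control period).
- capture(name): name is "scene" or "side" or "wrist"; returns a dict with "frame" (480x640x3 uint8, red, green, blue), "z_map" (480x640 float32, mm along the optical axis (not along the pixel's ray), 0 where there is no reading), "fx", "fy", "cx", "cy" (pixels), "origin" and "orientation" of the camera in the world; the wrist camera has in their place "tool_from_camera" (4x4, takes a point from camera to tool coordinates, whose origin is the TCP and whose axes are the flange's). Camera axes: x right, y up, looking along -z (the intrinsics and any distortion apply to the point x, -y, -z); pixel columns grow to the right and rows downward; lengths in mm; the calibration is good to about 2 mm. A picture is of the moment at which its call begins: read the wrist's pose just before it.
- ticket.hand_in(): hands the job in; it is judged then, once.
The state is a dict: "clock": time; "q": joint angles; "dq": joint speeds; "effort": joint torques, N m; "tcp_pos": TCP position; "tcp_rot": TCP orientation; "ft_force": force on the tool from outside, world axes, zero at the start; "torque": the same for the moment, N m; "grip_width": opening from 0.0 (shut) to 1.0 (fully open); "gripper_force": force on a finger pad.
Only numpy, scipy, OpenCV 4.12 (cv2) and the standard library are available. Lean on these libraries where they do the work, as an engineer would, in place of code of your own. Each camera call takes 0.05 s, during which the arm holds its last target. There are 200 camera calls.

TASK

The free edge of the hinged bracket must be raised for welding: from the three steel wedges pick the one whose nose fits into the gap under that edge and whose heel is thicker than the gap, and push it nose first, lying flat on the table, in between the two rails under the edge until the edge just lifts off the rails, about 3 mm clear. Finish there while still holding the wedge in the gripper, with the wedge alone carrying the bracket; do not heave the bracket up high, and leave the other wedges, the hammer, brush, tin and square where they are.

Things in the scene. Friction and masses are not known exactly. Their poses are not given: they have to be found in the camera images.
- fixture: Steel frame fixed to the table. Two rails 16 mm high, 27 mm wide, run along its x from x = 3 to 190 mm; the slot between them (y = -25 to 25 mm, floor = table top) is open at x = 0 and closed at x = 170 mm. Origin: on the table at the slot's mouth, below the middle of the bracket's free edge. +x points into the slot, away from the robot within 0.35 rad. 138 mm wide at the hinge.
- bracket: Aluminium T-bracket, 0.6 kg: plate 170 x 110 x 8 mm with an upright web along its middle (web top 68 mm above the table, beginning 60 mm behind the free edge). Hinged to the fixture at its far end; the free edge at the slot's mouth rests on the rails by its weight and swings up freely. Origin: on the hinge axis, 170 mm behind the free edge, 20 mm above the table; x from edge to hinge.
- bracket_edge (a point): Middle of the lower corner of the bracket's free edge: 16 mm above the table when the bracket rests on the rails, 19 mm when it is 3 mm clear. The gap to be wedged is below this point.
- wedge_low: Loose plain steel wedge lying flat, 130 mm long (its x), 26 mm wide (its y); its top slopes evenly from 4 mm thick at the blunt nose (+x end) to 12 mm thick at the heel (-x end); about 0.2 kg. Origin: centre of the underside. Nose points roughly away from the robot at the start. The three wedges lie side by side in any order.
- wedge_mid: Loose plain steel wedge lying flat, 130 mm long (its x), 26 mm wide (its y); its top slopes evenly from 8 mm thick at the blunt nose (+x end) to 28 mm thick at the heel (-x end); about 0.5 kg. Origin: centre of the underside. Nose points roughly away from the robot at the start. The three wedges lie side by side in any order.
- wedge_high: Loose plain steel wedge lying flat, 130 mm long (its x), 26 mm wide (its y); its top slopes evenly from 21 mm thick at the blunt nose (+x end) to 37 mm thick at the heel (-x end); about 0.75 kg. Origin: centre of the underside. Nose points roughly away from the robot at the start. The three wedges lie side by side in any order.
- wedge_mid_nose (a point): Middle of the lower edge of the nose of the 8-to-28 mm wedge: 65 mm along +x from its origin.
- hammer: Bystander: hammer lying on the table, 220 mm long, right of the fixture.
- brush: Bystander: brush lying on the table, 220 mm long, left of the wedges.
- tin: Bystander: grey tin of anti-spatter paste, 70 mm across, 70 mm tall, beyond the wedges. Origin: centre of its underside.
- square: Bystander: blue three-cornered welding square lying on the table, about 100 mm, 16 mm high, beyond the hammer.
Things that resemble listed ones, but are neither listed nor needed, are in the scene too. Leave any green or yellow look-alike of the wedge_mid alone.

How it is judged:
By the outcome, as a careful person would: the job done as asked, in the order asked, and still so for the second after the job is handed in, while the arm keeps its last pose, push and grip.
It also fails if it takes over 48 s, if anything falls off the work surface, if the arm or the gripper's body presses on something with over 40 N, if the wrist force passes 120 N, or if a joint passes its speed limit or range.

## Working session

There is one attempt and no reset: what is moved stays moved. The work goes in short steps, Python scripts to look and compute and a shell command to move; the robot and the scene stay as the last step left them, time stands still between calls to the robot, and variables do not carry over. Pictures are saved under pics/ and viewed, at most 10 in all, crops included, and the job is handed in when it is done.

```bash
mkdir -p pics; ls; cat > h.py <<'E'
import numpy as np, cv2
from scipy.spatial.transform import Rotation as R
from rig import telemetry, capture
def cam(name):
    s=telemetry.observe(); c=capture(name)
    if 'tool_from_camera' in c:
        T=np.eye(4);T[:3,:3]=R.from_rotvec(s['tcp_rot']).as_matrix();T[:3,3]=s['tcp_pos']
        M=T@np.array(c['tool_from_camera'])
    else:
        M=np.eye(4);o=np.array(c['orientation'],float)
        M[:3,:3]=o if o.shape==(3,3) else R.from_rotvec(o).as_matrix()
        M[:3,3]=c['origin']
    c['M']=M;return c
def cloud(c):
    z=c['z_map'];v,u=np.mgrid[:z.shape[0],:z.shape[1]]
    p=np.stack([(u-c['cx'])/c['fx']*z,-(v-c['cy'])/c['fy']*z,-z],-1)
    P=p@c['M'][:3,:3].T+c['M'][:3,3];P[z==0]=np.nan
    return P
def ray(c,u,v,h):
    d=c['M'][:3,:3]@np.array([(u-c['cx'])/c['fx'],-(v-c['cy'])/c['fy'],-1]);o=c['M'][:3,3]
    return o+d*(h-o[2])/d[2]
E
python3 - <<'E'
from h import *
for n in ('scene','side'):
    c=cam(n);print({k:v for k,v in c.items() if k not in('frame','z_map')})
    P=cloud(c);print(np.nanpercentile(P[...,2],[5,25,50,75,95]))
    cv2.imwrite(f'pics/{n}.png',c['frame'][...,::-1])
print(telemetry.observe())
E
```

```text
pics
{'fx': 592.8536578445603, 'fy': 592.8536578445603, 'cx': 317.099724264031, 'cy': 233.7715403219646, 'origin': array([1133.70614379, 1125.25853198, 1100.34251922]), 'orientation': array([0.29242853, 1.15252489, 2.44027773]), 'M': array([[-8.88027004e-01, -2.84964706e-01,  3.60836746e-01,
         1.13370614e+03],
       [ 4.59700508e-01, -5.65858705e-01,  6.84455528e-01,
         1.12525853e+03],
       [ 9.13694535e-03,  7.73691827e-01,  6.33496230e-01,
         1.10034252e+03],
       [ 0.00000000e+00,  0.00000000e+00,  0.00000000e+00,
         1.00000000e+00]])}
[-752.73733061 -193.15119366   -1.97005929    2.04655046  330.04604595]
{'fx': 549.6598933189903, 'fy': 549.6598933189903, 'cx': 322.3763673354519, 'cy': 238.92406842147318, 'origin': array([ 345.53686713, -808.14197279,  876.76146328]), 'orientation': array([ 0.767223  , -0.09292428, -0.24858487]), 'M': array([[ 9.66677378e-01,  1.88433717e-01, -1.73284681e-01,
         3.45536867e+02],
       [-2.55896810e-01,  6.92260653e-01, -6.74753297e-01,
        -8.08141973e+02],
       [-7.18810556e-03,  6.96611745e-01,  7.174
[... 176 characters left out ...]
56926134e-01
  9.67060603e+01]
{'clock': 0.1, 'q': array([ 1.11599932e+00,  5.32879465e-02,  1.61414520e+00,  1.53806592e-05,
        1.47601398e+00, -1.19012937e-01]), 'dq': array([ 0.00046225,  0.00010144, -0.00101914,  0.0017473 , -0.00112506,
        0.00195636]), 'effort': array([-2.37777049e-04, -3.94907141e+01, -3.71359885e+01, -1.39284912e-04,
        4.03576589e-03, -3.53799055e-05]), 'tcp_pos': array([205.67531377, 589.54011782, 202.69467298]), 'tcp_rot': array([-5.24885869e-01, -3.09688588e+00,  2.78663983e-03]), 'ft_force': array([0.29640824, 0.04826968, 0.09184429]), 'torque': array([-0.06421314, -0.01699898,  0.04667619]), 'gripper_force': 0.0, 'grip_width': 1.0008072159919952}
```

View pics/scene.png

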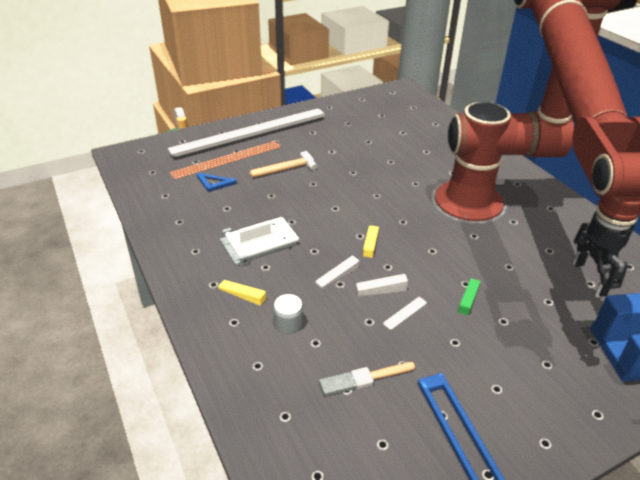

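View pics/side.png

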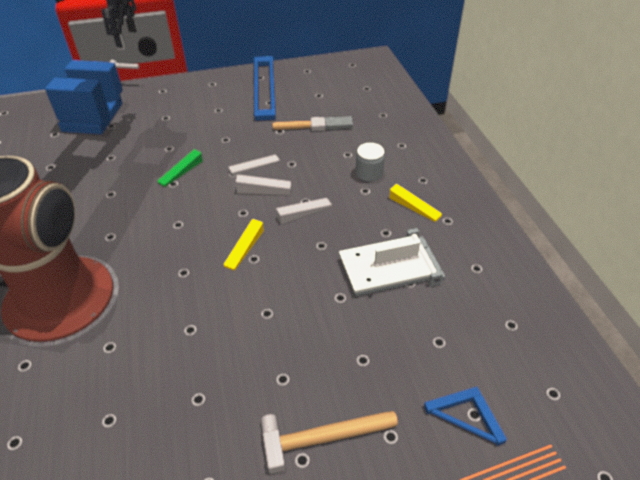

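Scene view: the steel wedges are at (338,271), (382,285) and (405,313), and the same three in the side view are at (303,209), (263,184) and (254,164). The look-alikes are yellow at (371,241) and (243,292), and green at (470,296). The bracket is at (265,238) in the scene view and (390,265) in the side view. Next I'll measure the wedge heights.

```bash
python3 - <<'E'
from h import *
S={'scene':[(338,271),(382,285),(405,313)],'side':[(303,209),(263,184),(254,164)]}
for n in S:
    c=cam(n);P=cloud(c);f=c['frame'].astype(int)
    m=((f.min(2)>115)&(f.max(2)-f.min(2)<40)).astype(np.uint8)
    k,L,st,ce=cv2.connectedComponentsWithStats(m)
    for (u,v) in S[n]:
        l=L[v,u]; print(n,u,v,'lab',l,st[l])
        if l==0: continue
        Q=P[L==l];Q=Q[~np.isnan(Q[:,0])]
        top=Q
        (cx,cy),wh,a=cv2.minAreaRect(Q[:,:2].astype(np.float32));
        d=Q[:,:2]-Q[:,:2].mean(0);e=np.linalg.svd(d,full_matrices=False)[2][0];e*=np.sign(e[0])
        t=d@e;print(' ctr',cx,cy,wh,'dir',np.arctan2(e[1],e[0]),[ (round(q),round(float(np.percentile(Q[(abs(t-q)<8),2],85)),1)) for q in np.linspace(t.min()+8,t.max()-8,5)])
    print('light', P[m>0].shape)
    cv2.imwrite(f'pics/{n}_crop.png',cv2.resize(c['frame'][215:345,290:440] if n=='scene' else c['frame'][140:305,220:450],None,fx=4 if n=='scene' else 3.4,fy=4 if n=='scene' else 3.4,interpolation=cv2.INTER_CUBIC)[...,::-1])
E
```

```text
scene 338 271 lab 1 [     0      0    595    480 192632]
 ctr -9.96142578125 -641.8017578125 (2840.47216796875, 3162.352783203125) dir -1.4106577300785201 [(-1238, 0.5), (-513, 1.5), (213, 15.7), (938, -737.9), (1664, -519.0)]
scene 382 285 lab 1 [     0      0    595    480 192632]
 ctr -9.96142578125 -641.8017578125 (2840.47216796875, 3162.352783203125) dir -1.4106577300785201 [(-1238, 0.5), (-513, 1.5), (213, 15.7), (938, -737.9), (1664, -519.0)]
scene 405 313 lab 1 [     0      0    595    480 192632]
 ctr -9.96142578125 -641.8017578125 (2840.47216796875, 3162.352783203125) dir -1.4106577300785201 [(-1238, 0.5), (-513, 1.5), (213, 15.7), (938, -737.9), (1664, -519.0)]
light (203707, 3)
side 303 209 lab 108 [276 197  56  20 568]
 ctr 539.2434692382812 131.08200073242188 (136.6494598388672, 62.48241424560547) dir 0.22702936598957854 [(-57, 26.6), (-27, 22.2), (3, 17.8), (34, 13.1), (64, 8.4)]
side 263 184 lab 77 [229 174  63  16 565]
 ctr 454.3040771484375 241.57009887695312 (76.88301849365234, 164.16122436523438) dir -0.46431505241774257 [(-93, -0.2), (-55, 35.6), (-16, 31.1), (22, 26.5), (61, 21.7)]
side 254 164 lab 57 [228 154  52  20 451]
 ctr 457.53985595703125 324.8597412109375 (135.41921997070312, 51.18098831176758) dir 0.22130599360010147 [(-56, 12.0), (-26, 9.6), (4, 7.8), (34, 6.1), (64, 3.9)]
light (52268, 3)
```

View pics/side_crop.png

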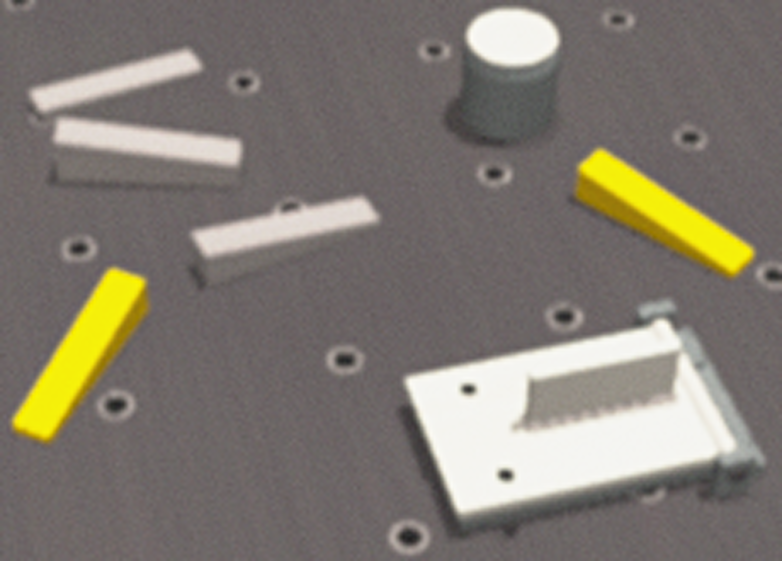

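The crop confirms the identity. At side (303,209), measured thickness falls from 28 to 8 mm, so it is wedge_mid. The one at (263,184) goes 36→21 (high), and (254,164) goes 12→4 (low). The bracket's free edge runs from crop (407,380) to (463,520). Now the precise poses.

```bash
cat > pose.py <<'E'
from h import *
def fit(name,seeds):
    c=cam(name);P=cloud(c);f=c['frame'].astype(int);out={}
    for k,(u,v,lo,hi,rad) in seeds.items():
        p0=np.nanmedian(P[v-1:v+2,u-1:u+2].reshape(-1,3),0)
        m=(np.hypot(P[...,0]-p0[0],P[...,1]-p0[1])<rad)&(P[...,2]>lo)&(P[...,2]<hi)
        # normals: keep local planar top = near RANSAC-free plane fit, iterated
        n,L=cv2.connectedComponents(m.astype(np.uint8),connectivity=4);m=L==L[v,u]
        Q=P[m];w=np.ones(len(Q),bool)
        br=f.sum(2)[m]; w=br>0.8*np.median(br[np.abs(br-f[v,u].sum())<60])
        for _ in range(8):
            A=np.c_[Q[w,:2],np.ones(w.sum())];co=np.linalg.lstsq(A,Q[w,2],rcond=None)[0]
            r=Q[:,2]-np.c_[Q[:,:2],np.ones(len(Q))]@co; w=(np.abs(r)<3)
        T=Q[w];rect=cv2.minAreaRect(T[:,:2].astype(np.float32))
        box=cv2.boxPoints(rect)
        print(name,k,'n',w.sum(),'slope',np.hypot(*co[:2]).round(3),'downdir',np.arctan2(-co[1],-co[0]).round(3),'ctr',np.round(rect[0],1),np.round(rect[1],1),'z@c',round(float(np.r_[rect[0],1]@co),1),'\n   box',box.round(0).tolist(), 'zr',np.percentile(T[:,2],[2,98]).round(1))
        out[k]=T
    return c,P,out
E
python3 - <<'E'
from pose import *
fit('side',{'mid':(303,207,5,40,80),'plate':(370,275,18,32,200),'low':(254,163,2,40,80),'high':(263,181,12,50,80)})
fit('scene',{'mid':(338,270,5,40,80),'plate':(270,250,18,32,200),'high':(382,281,12,50,80)})
E
```

```text
side mid n 429 slope 0.15 downdir 0.269 ctr [539. 116.] [130.4  32.8] z@c 16.5 
   box [[472.0, 122.0], [477.0, 89.0], [606.0, 110.0], [601.0, 143.0]] zr [ 6.7 27.3]
side plate n 2515 slope 0.005 downdir -2.492 ctr [ 667.8 -102.8] [139.7 182.6] z@c 22.6 
   box [[576.0, -172.0], [759.0, -173.0], [759.0, -33.0], [577.0, -33.0]] zr [19.9 25.5]
side low n 318 slope 0.059 downdir 0.363 ctr [455.8 317.3] [128.7  34.5] z@c 6.5 
   box [[389.0, 320.0], [397.0, 286.0], [522.0, 315.0], [515.0, 348.0]] zr [ 2.4 11.5]
side high n 406 slope 0.123 downdir -0.154 ctr [463.  215.4] [ 32.4 130. ] z@c 27.2 
   box [[396.0, 219.0], [520.0, 181.0], [530.0, 212.0], [406.0, 250.0]] zr [18.5 35.5]
scene mid n 277 slope 0.168 downdir -0.287 ctr [539.9 117. ] [132.6  31.1] z@c 16.5 
   box [[472.0, 119.0], [478.0, 89.0], [608.0, 115.0], [602.0, 145.0]] zr [ 6.  26.8]
 ** On entry to DLASCL parameter number  4 had an illegal value
 ** On entry to DLASCL parameter number  4 had an illegal valueTraceback (most recent call last):
  File "<stdin>", line 3, in <module>
  File "pose.py", line 12, in fit
    A=np.c_[Q[w,:2],np.ones(w.sum())];co=np.linalg.lstsq(A,Q[w,2],rcond=None)[0]
                                         ~~~~~~~~~~~~~~~^^^^^^^^^^^^^^^^^^^^^
    x, resids, rank, s = _umath_linalg.lstsq(a, b, rcond,
                         ~~~~~~~~~~~~~~~~~~~^^^^^^^^^^^^^
                                             signature=signature)
                                             ^^^^^^^^^^^^^^^^^^^^
    raise LinAlgError("SVD did not converge in Linear Least Squares")
numpy.linalg.LinAlgError: SVD did not converge in Linear Least Squares
```

```bash
python3 -m inch '[[1,-0.9,-0.72,-0.1,0],[1,-0.9,-0.72,-0.1,0],[1,-0.9,-0.72,-0.1,0]]' && python3 -m inch '[[1,-0.9,-0.72,-0.1,0],[1,-0.9,-0.72,-0.1,0],[1,-0.9,-0.72,-0.1,0]]'&& python3 -m inch '[[1,-0.9,-0.72,-0.1,0],[1,-0.9,-0.72,-0.1,0],[1,-0.9,-0.72,-0.1,0]]'&& python3 -m inch '[[1,-0.9,-0.72,-0.1,0],[1,-0.9,-0.72,-0.1,-0.33],[1,-0.9,-0.72,-0.1,-0.66],[1,-0.9,-0.72,-0.1,-0.66],[1,-0.9,-0.72,-0.1,-0.66]]'
python3 - <<'E'
from h import *
c=cam('wrist');s=telemetry.observe();print(s['tcp_pos'],s['tcp_rot'],s['q'],c['tool_from_camera'].round(2))
cv2.imwrite('pics/w1.png',c['frame'][...,::-1])
E
```

```text
clock: 0.68
tcp_pos: [280.9, 470.9, 216.3]
tcp_rot: [0.53, 3.096, 0.001]
ft_force: [0.1, 1.4, 0.0]
grip_width: 1.0
gripper_force: 0.0
clock: 1.05
tcp_pos: [354.3, 354.1, 228.4]
tcp_rot: [0.53, 3.096, 0.001]
ft_force: [-0.2, 0.4, 1.1]
grip_width: 0.996
gripper_force: 0.0
clock: 1.42
tcp_pos: [427.7, 237.2, 240.2]
tcp_rot: [0.53, 3.096, 0.001]
ft_force: [1.0, 0.6, -0.1]
grip_width: 0.995
gripper_force: 0.0
clock: 2.05
tcp_pos: [499.8, 122.6, 251.4]
tcp_rot: [0.285, -3.128, -0.001]
ft_force: [0.7, 0.0, 0.3]
grip_width: 0.999
gripper_force: 0.0
[499.71726631 122.6154212  251.45961463] [ 2.84479266e-01 -3.12801386e+00 -9.14101980e-04] [ 9.55520994e-02 -2.38772216e-01  1.80652475e+00  5.85306201e-04
  1.57450651e+00 -1.65663455e+00] [[-0.0000e+00  9.6000e-01  2.8000e-01  7.3590e+01]
 [ 1.0000e+00  0.0000e+00 -0.0000e+00 -1.4000e-01]
 [-0.0000e+00  2.8000e-01 -9.6000e-01 -1.7031e+02]
 [ 0.0000e+00  0.0000e+00  0.0000e+00  1.0000e+00]]
```

View pics/w1.png

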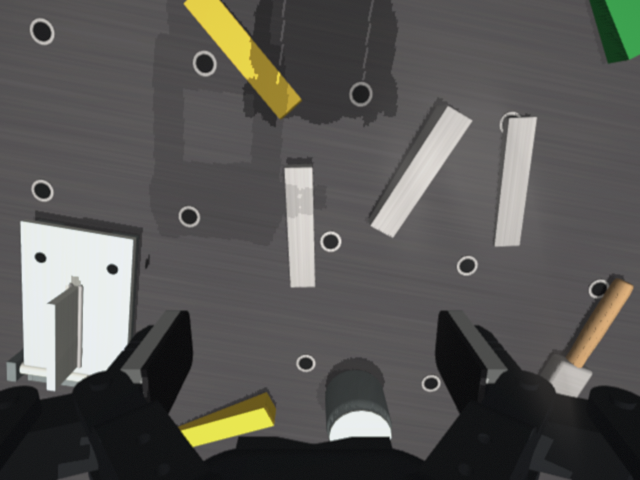

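The wrist view shows wedge_mid at (300,227), with its heel at (299,168) and nose at (303,287). The bracket's free edge runs (22,222)–(135,238). I'll refine both by casting rays.

```bash
python3 - <<'E'
from h import *
c=cam('wrist');g=cv2.cvtColor(c['frame'],cv2.COLOR_RGB2GRAY)
for nm,seed,th in (('wedge',(300,250),135),('plate',(45,285),180)):
    m=(g>th).astype(np.uint8);n,L=cv2.connectedComponents(m,connectivity=4)
    r=(L==L[seed[1],seed[0]]).astype(np.uint8)
    rows=np.where(r.any(1))[0];print(nm,r.sum(),rows.min(),rows.max())
    ys,xs=np.where(r)
    if nm=='wedge':
        v0,v1=rows.min(),rows.max()
        E=[]
        for v in (v0+3,v1-3):
            x=np.where(r[v])[0];print(v,x.min(),x.max())
        q=[np.where(r[v])[0] for v in range(v0+4,v1-3)]
        pts=[]
        for v,x in zip(range(v0+4,v1-3),q):
            h=28-20*(v-v0)/(v1-v0);pts.append((ray(c,x.min(),v,h)+ray(c,x.max()+1,v,h))/2)
        pts=np.array(pts);k=np.polyfit(pts[:,0],pts[:,1],1)
        xm=xs[ys<v0+8].mean(),xs[ys>v1-8].mean()
        H=ray(c,xm[0],v0,28);N=ray(c,xm[1],v1+1,8);print('heel',H,'nose',N,'len',np.hypot(*(N-H)[:2]),'ang',np.arctan(k[0]),np.arctan2(*(N-H)[1::-1]))
    else:
        ed=[]
        for u in range(30,130,2):
            vv=np.where(r[:,u])[0]
            if len(vv): ed.append(ray(c,u,vv.min(),24)[:2])
        ed=np.array(ed);k=np.polyfit(ed[:,1],ed[:,0],1)
        print('edge dx/dy',k,'ang of fixture x',-np.arctan(k[0]),'resid',np.std(ed[:,0]-np.polyval(k,ed[:,1])))
        x=xs[ys>225];rr=[]
        L_,R_=[],[]
        for v in range(245,345,4):
            xx=np.where(r[v])[0];L_.append(ray(c,xx.min(),v,24)[:2]);R_.append(ray(c,xx.max()+1,v,24)[:2])
        a=-np.arctan(k[0]);d=np.array([np.cos(a),np.sin(a)]);nn=np.array([-d[1],d[0]])
        for A in(L_,R_):
            A=np.array(A);kk=np.polyfit(A[:,0],A[:,1],1);print('side ang',np.arctan(kk[0]),'lat',np.median(A@nn),'std',np.std(A@nn))
        print('edge along',np.median(ed@d))
        lm=(np.median(np.array(L_)@nn)+np.median(np.array(R_)@nn))/2
        print('edge mid',np.median(ed@d)*d+lm*nn)
E
```

```text
wedge 3157 167 287
170 284 312
284 290 314
heel [474.53225569 103.80801501  28.        ] nose [603.64602735 128.78205889   8.        ] len 131.5069157831651 ang 0.20184333699069068 0.19106711228102027
plate 12786 222 390
edge dx/dy [-5.08816069e-03  5.76024718e+02] ang of fixture x 0.005088116780312793 resid 0.2821897553770916
side ang 0.008186689840015556 lat -159.25551415813354 std 0.31425970335098474
side ang 0.008356355691640031 lat -49.43257557721168 std 0.3097221168819103
edge along 576.0235825103642
edge mid [ 576.5470386  -101.41183158]
```

```bash
python3 -m inch '[[0.4,0.062,-0.116,0.5,-0.018],[0.4,0.062,-0.116,1,-0.018],[0.4,0.062,-0.116,1,-0.018]]' && python3 -m inch '[[0.4,0,0,0.4,0],[0.4,0,0,0.7,0],[0.4,0,0,0.9,0],[0.4,0,0,1,0],[0.4,0,0,1,0]]'
python3 - <<'E'
from h import *
s=telemetry.observe();print(s['tcp_pos'],s['tcp_rot'])
c=cam('wrist');cv2.imwrite('pics/w2.png',c['frame'][...,::-1])
E
```

```text
clock: 2.52
tcp_pos: [490.3, 106.8, 126.0]
tcp_rot: [0.307, -3.114, -0.001]
ft_force: [0.4, 0.2, -0.2]
grip_width: 0.696
gripper_force: 0.0
clock: 3.15
tcp_pos: [496.3, 106.8, 13.2]
tcp_rot: [-0.308, 3.125, 0.0]
ft_force: [-0.1, 0.1, 0.0]
grip_width: 0.702
gripper_force: 0.0
[496.27170976 106.78350377  13.18094436] [-3.08427137e-01  3.12486474e+00  1.83284423e-06]
```

View pics/w2.png

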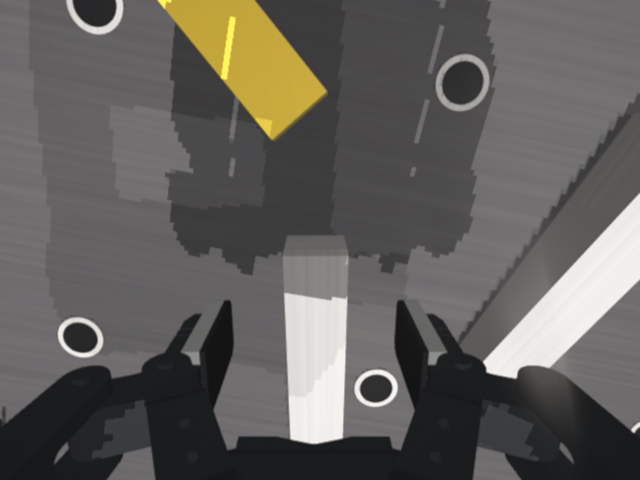

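The wedge (heel at (316,240)) is centred between the pads at (230,340) and (400,340), and it lies parallel to them. I'll lower the last 8 mm, close, and lift.

```bash
python3 -m inch '[[0.4,0,0,0.065,0],[0,0,0,0.065,0],[-1,0,0,0.065,0],[-1,0,0,0.065,0],[-1,0,0,0.065,0]]' && python3 -m inch '[[-1,0,0,0,0],[-1,0,0,0,0],[-1,0,0,0,0]]'; python3 -m inch '[[-1,0,0,-0.2,0],[-1,0,0,-0.4,0],[-1,0,0,-0.5,0],[-1,0,0,-0.5,0]]'
python3 - <<'E'
from h import *
s=telemetry.observe();print(s['tcp_pos'],s['tcp_rot'],s['ft_force'])
E
```

```text
clock: 3.82
tcp_pos: [495.2, 106.4, 4.1]
tcp_rot: [-0.308, 3.126, -0.0]
ft_force: [0.2, -0.4, 0.4]
grip_width: 0.001
gripper_force: 0.0
clock: 4.2
tcp_pos: [495.1, 106.4, 4.0]
tcp_rot: [0.308, -3.126, -0.0]
ft_force: [1.0, 0.6, 0.5]
grip_width: 0.003
gripper_force: 0.0
clock: 4.7
tcp_pos: [495.9, 106.4, 64.9]
tcp_rot: [-0.308, 3.124, -0.0]
ft_force: [-0.7, 0.2, -0.3]
grip_width: -0.002
gripper_force: 0.0
[495.89148939 106.4428832   64.87485912] [-3.08321791e-01  3.12437798e+00 -1.30797851e-04] [-0.66504977  0.2449723  -0.34260283]
```

The gripper shut on nothing, so I need to look.

```bash
python3 - <<'E'
from h import *
c=cam('wrist');d=cam('side')['frame'][120:300,200:440]
a=cv2.resize(c['frame'],(400,300));b=cv2.resize(d,(400,300))
cv2.imwrite('pics/w3.png',np.hstack([a,b])[...,::-1])
E
```

```text
(no output)
```

View pics/w3.png

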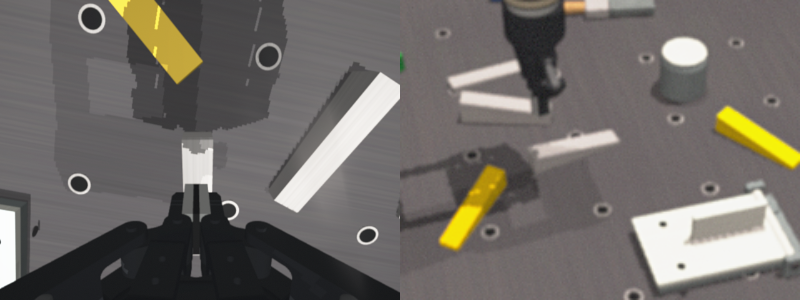

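```bash
python3 - <<'E'
from pose import *
c=cam('side');P=cloud(c)
f=c['frame'].astype(int)
m=(P[...,2]>4)&(P[...,2]<40)&(P[...,0]>440)&(P[...,0]<700)&(P[...,1]>60)&(P[...,1]<180)&(f.sum(2)>480)
n,L,st,ce=cv2.connectedComponentsWithStats(m.astype(np.uint8))
l=1+st[1:,4].argmax();v,u=np.where(L==l);print(st[l])
i=len(u)//2
T=P[L==l];print(cv2.minAreaRect(T[:,:2].astype(np.float32)),cv2.boxPoints(cv2.minAreaRect(T[:,:2].astype(np.float32))))
w=cam('wrist');g=cv2.cvtColor(w['frame'],cv2.COLOR_RGB2GRAY)
print('tip region',cloud(w)[270:300:10,315],'heel',[ray(w,316,v,28) for v in (210,220,225)])
print((g[200:300:4,316]))
p=w['M'];t=np.linalg.inv(p)@np.r_[telemetry.observe()['tcp_pos'],1];print('tcp px',w['cx']+w['fx']*t[0]/-t[2],w['cy']+w['fy']*t[1]/t[2])
E
```

```text
[280 198  51  17 388]
((543.0127563476562, 116.31167602539062), (123.76222229003906, 30.849008560180664), 11.987940788269043) [[479.27747 118.54673]
 [485.68494  88.37049]
 [606.74805 114.07662]
 [600.3406  144.25287]]
tip region [[499.39620958 108.03136836  24.10045511]
 [505.04377735 109.16081822  24.10882697]
 [511.35761347 110.42888793  22.73547182]] heel [array([466.21122335, 101.89431908,  28.        ]), array([471.30104714, 102.91586445,  28.        ]), array([473.87280623, 103.43202545,  28.        ])]
[ 71  72  72  73  93  98 103 123 131 132 132 132 153 228 228 229 228 228
 228 228 228 229 228 228  20]
tcp px 313.8221429195745 289.1960085062135
```

```bash
python3 - <<'E'
from h import *
s=telemetry.observe();print(s['tcp_pos'],s['grip_width'])
w=cam('wrist');P=cloud(w)
for v in range(280,420,10): print(v,[P[v,u].round(0).tolist() for u in (290,306,322,340)])
T=cam('side');Q=cloud(T);m=(abs(Q[...,0]-496)<40)&(abs(Q[...,1]-106)<40)&(Q[...,2]>32)
print('side: finger pts',np.round(Q[m][np.argsort(Q[m][:,2])[:8]],0))
T=cam('scene');Q=cloud(T);m=(abs(Q[...,0]-496)<40)&(abs(Q[...,1]-106)<40)&(Q[...,2]>32)
print('scene: finger pts',np.round(Q[m][np.argsort(Q[m][:,2])[:8]],0))
E
```

```text
[494.20029482 106.30882595  62.71358697] 0.000977337542058551
280 [[518.0, 96.0, -1.0], [506.0, 104.0, 23.0], [505.0, 113.0, 23.0], [511.0, 126.0, 0.0]]
290 [[523.0, 97.0, 1.0], [513.0, 106.0, 22.0], [511.0, 114.0, 22.0], [518.0, 127.0, -1.0]]
300 [[530.0, 99.0, 1.0], [483.0, 101.0, 99.0], [482.0, 107.0, 100.0], [524.0, 129.0, -0.0]]
310 [[488.0, 96.0, 100.0], [483.0, 101.0, 108.0], [482.0, 107.0, 108.0], [485.0, 114.0, 100.0]]
320 [[488.0, 97.0, 107.0], [483.0, 102.0, 115.0], [483.0, 107.0, 114.0], [484.0, 113.0, 108.0]]
330 [[488.0, 97.0, 113.0], [483.0, 102.0, 121.0], [482.0, 106.0, 122.0], [485.0, 113.0, 114.0]]
340 [[487.0, 98.0, 121.0], [483.0, 102.0, 127.0], [482.0, 106.0, 127.0], [485.0, 113.0, 119.0]]
350 [[481.0, 97.0, 137.0], [485.0, 102.0, 128.0], [481.0, 106.0, 134.0], [479.0, 110.0, 136.0]]
360 [[483.0, 98.0, 139.0], [484.0, 102.0, 136.0], [482.0, 106.0, 138.0], [480.0, 110.0, 139.0]]
370 [[483.0, 98.0, 143.0], [486.0, 103.0, 136.0], [485.0, 106.0, 138.0], [480.0, 110.0, 143.0]]
380 [[483.0, 98.0, 148.0], [489.0, 103.0, 138.0], [487.0, 107.0, 138.0], [480.0, 110.0, 147.0]]
390 [[477.0, 98.0, 158.0], [493.0, 104.0, 136.0], [491.0, 108.0, 137.0], [476.0, 108.0, 158.0]]
400 [[478.0, 98.0, 160.0], [496.0, 104.0, 136.0], [494.0, 108.0, 138.0], [476.0, 108.0, 161.0]]
410 [[478.0, 98.0, 164.0], [499.0, 105.0, 137.0], [497.0, 109.0, 138.0], [476.0, 108.0, 164.0]]
side: finger pts [[500. 102.  87.]
 [491.  99.  90.]
 [498. 100.  90.]
 [505. 101.  90.]
 [493.  96.  91.]
 [485. 101.  92.]
 [486.  97.  93.]
 [489.  98.  93.]]
scene: finger pts [[500. 111.  90.]
 [502. 109.  93.]
 [498. 116.  93.]
 [506. 103.  94.]
 [500. 115.  94.]
 [503. 105.  94.]
 [501. 111.  94.]
 [504. 101.  95.]]
```

All three cameras agree that the fingertips are at z≈88–90 while the reported TCP is 63–65. The real tips are therefore about 25 mm short of the reported TCP, and the fingers closed above the wedge. The wedge has not moved. I'll reopen and go about 24 mm deeper, in steps, watching the force.

```bash
python3 -m inch '[[0.4,0,0,0,0],[0.4,0,0,0.3,0],[0.4,0,0,0.5,0],[0.4,0,0,0.5,0]]' && python3 -m inch '[[0.4,0,0,0.05,0],[0.4,0,0,0.1,0],[0.4,0,0,0.1,0]]'
python3 - <<'E'
from h import *
print(telemetry.observe()['tcp_pos'])
for n in('side','scene'):
    Q=cloud(cam(n));Q=Q[(abs(Q[...,0]-496)<45)&(abs(Q[...,1]-106)<70)&(Q[...,2]>3)]
    M=R.from_euler('z',-0.195).apply(Q-[495,106.4,0]); 
    for sg in(-1,1):
        k=(M[:,1]*sg>20)&(M[:,1]*sg<50)&(abs(M[:,0])<25);print(n,sg,np.sort(M[k][:,2])[:10].round(0))
E
```

```text
clock: 5.55
tcp_pos: [492.9, 106.2, 1.8]
tcp_rot: [0.308, -3.121, -0.0]
ft_force: [0.0, 0.1, 0.1]
grip_width: 0.697
gripper_force: 0.0
clock: 5.92
tcp_pos: [495.2, 106.4, -7.9]
tcp_rot: [-0.309, 3.126, -0.0]
ft_force: [-0.3, 0.6, -0.1]
grip_width: 0.698
gripper_force: 0.0
[495.19012728 106.3891424   -7.91094894]
side -1 [ 4. 23. 24. 25. 25. 26. 26. 26. 28. 29.]
side 1 [23. 23. 23. 23. 24. 25. 27. 27. 27. 28.]
scene -1 [ 3.  3.  4.  4.  4.  6. 24. 24. 25. 26.]
scene 1 [ 3.  3.  4.  5.  5.  5. 16. 25. 27. 28.]
```

```bash
python3 -m inch '[[0.4,0,0,0.06,0],[0.4,0,0,0.11,0],[0.4,0,0,0.11,0]]' && python3 -m inch '[[0,0,0,0,0],[-1,0,0,0,0],[-1,0,0,0,0],[-1,0,0,0,0],[-1,0,0,0,0]]'
```

```text
clock: 6.4
tcp_pos: [494.3, 106.3, -22.2]
tcp_rot: [0.308, -3.125, -0.0]
ft_force: [-0.9, 0.2, -0.3]
grip_width: 0.703
gripper_force: 0.0
clock: 7.02
tcp_pos: [495.6, 106.5, -20.7]
tcp_rot: [-0.308, 3.126, 0.0]
ft_force: [-0.5, 1.0, 4.3]
grip_width: 0.287
gripper_force: 61.1
```

```bash
python3 -m inch '[[-1,0,0,-0.15,0],[-1,0,0,-0.35,0],[-1,0,0,-0.5,0.12],[-1,0,0,-0.5,0.242],[-1,0,0,-0.5,0.242]]' && python3 -m inch '[[-1,0.11,-0.3,0,0],[-1,0.225,-0.6,0,0],[-1,0.225,-0.87,0,0],[-1,0.225,-0.87,0,0]]'&& python3 -m inch '[[-1,0.11,-0.3,0,0],[-1,0.225,-0.6,0,0],[-1,0.225,-0.87,0,0],[-1,0.225,-0.87,0,0],[-1,0.225,-0.87,0,0]]'
python3 - <<'E'
from h import *
s=telemetry.observe();print(s['tcp_pos'],s['tcp_rot'],s['ft_force'])
d=cam('side');b=cam('wrist');
cv2.imwrite('pics/w4.png',np.hstack([cv2.resize(b['frame'],(400,300)),cv2.resize(d['frame'][180:330,250:450],(400,300))])[...,::-1])
E
```

```text
clock: 7.65
tcp_pos: [494.4, 106.2, 38.8]
tcp_rot: [0.012, -3.141, 0.0]
ft_force: [-0.5, -0.6, -3.9]
grip_width: 0.292
gripper_force: 60.3
clock: 8.15
tcp_pos: [468.0, 0.3, 38.4]
tcp_rot: [0.008, -3.14, 0.0]
ft_force: [0.1, 1.4, -4.5]
grip_width: 0.289
gripper_force: 60.7
clock: 8.78
tcp_pos: [442.2, -101.9, 38.4]
tcp_rot: [0.012, -3.141, -0.002]
ft_force: [0.3, 0.2, -4.9]
grip_width: 0.287
gripper_force: 61.1
[ 442.19793264 -101.85998616   38.41368624] [ 1.17490329e-02 -3.14056142e+00 -1.61738547e-03] [ 0.27629385  0.23463729 -4.87615675]
```

View pics/w4.png

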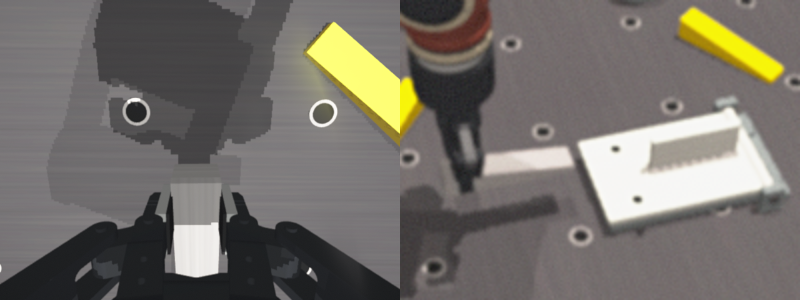

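The wedge is held straight, pointing toward the bracket edge with its nose just short of it (right panel (570,158)), and the yellow look-alike is clear of it. I'll measure the held wedge and the bracket edge in one view so that calibration errors cancel.

```bash
cat > held.py <<'E'
from h import *
def held(zb):
    s=telemetry.observe();t=s['tcp_pos'];print('tcp',t.round(1),'grip',round(s['gripper_force'],1))
    for n in('side','scene'):
        c=cam(n);P=cloud(c);f=c['frame'].astype(int)
        m=(f.max(2)-f.min(2)<45)&(f.sum(2)>380)&(P[...,0]>t[0]+8)&(P[...,0]<t[0]+125)&(abs(P[...,1]-t[1])<25)&(P[...,2]>zb+3)&(P[...,2]<zb+33)
        Q=P[m];co=None;w=np.ones(len(Q),bool)
        for _ in range(8):
            co=np.linalg.lstsq(np.c_[Q[w,:2],np.ones(w.sum())],Q[w,2],rcond=None)[0]
            w=abs(Q[:,2]-np.c_[Q[:,:2],np.ones(len(Q))]@co)<2.5
        T=Q[w];r=cv2.minAreaRect(T[:,:2].astype(np.float32))
        print(n,'slope x,y',co[:2].round(3),'n',w.sum(),'xmax',np.percentile(T[:,0],98).round(1),'y',np.percentile(T[:,1],[2,98]).round(1),'z at tcp+100',round(float(np.r_[t[0]+100,t[1],1]@co),1))
        for a,b in((10,40),(40,70),(70,105)):
            k=(T[:,0]>t[0]+a)&(T[:,0]<t[0]+b);print('   ymid',a,b,(np.percentile(T[k][:,1],[3,97]).mean()).round(1) if k.sum()>10 else None)
        m=(f.min(2)>190)&(abs(P[...,2]-24)<5)&(P[...,0]>560)&(P[...,0]<650)&(P[...,1]<-20)&(P[...,1]>-180)
        B=P[m];print('   plate xmin',np.percentile(B[:,0],1).round(1),'y',np.percentile(B[:,1],[1,99]).round(1),'z',np.median(B[:,2]).round(1))
E
python3 -c "from held import *;held(58)"
```

```text
tcp [ 442.3 -101.7   38.5] grip 61.1
side slope x,y [-0.16  -0.019] n 433 xmax 550.8 y [-115.8  -87.3] z at tcp+100 66.7
   ymid 10 40 -102.7
   ymid 40 70 -102.0
   ymid 70 105 -101.2
   plate xmin 577.5 y [-157.4  -47.9] z 22.4
scene slope x,y [-0.161 -0.004] n 159 xmax 550.4 y [-116.6  -84.1] z at tcp+100 65.1
   ymid 10 40 -99.3
   ymid 40 70 -101.5
   ymid 70 105 -99.0
   plate xmin 576.2 y [-156.4  -43.8] z 23.1
```

Nose x≈551.5, edge x≈576.5, y matched to about 1 mm, and the wedge is level. I'll lower it to the table.

```bash
python3 -m inch '[[-1,0,0,0.2,0],[-1,0,0,0.4,0],[-1,0,0,0.48,0],[-1,0,0,0.5,0],[-1,0,0,0.5,0]]'; python3 -c "from held import *;held(0)"
```

```text
clock: 9.6
tcp_pos: [443.4, -103.0, -20.4]
tcp_rot: [-0.011, 3.14, -0.001]
ft_force: [0.6, -0.0, -3.7]
grip_width: 0.288
gripper_force: 61.1
tcp [ 443.4 -103.   -20.4] grip 61.1
side slope x,y [-0.161 -0.008] n 400 xmax 552.1 y [-116.9  -88.8] z at tcp+100 8.0
   ymid 10 40 -104.0
   ymid 40 70 -103.1
   ymid 70 105 -102.3
   plate xmin 577.4 y [-157.3  -47.8] z 22.5
scene slope x,y [-0.153 -0.015] n 163 xmax 555.5 y [-116.6  -83. ] z at tcp+100 7.7
   ymid 10 40 -99.9
   ymid 40 70 -100.8
   ymid 70 105 -99.9
   plate xmin 576.8 y [-154.9  -42.6] z 23.3
```

```bash
python3 -m inch '[[-1,0,0.008,0.008,0],[-1,0,0.008,0.008,0]]'; python3 -m inch '[[-1,-0.15,0,0,0],[-1,-0.3,0,0,0],[-1,-0.45,0,0,0],[-1,-0.57,0,0,0],[-1,-0.57,0,0,0]]'
```

```text
clock: 9.95
tcp_pos: [443.4, -102.8, -20.7]
tcp_rot: [-0.011, 3.14, -0.003]
ft_force: [-4.7, -2.6, 5.2]
grip_width: 0.288
gripper_force: 62.2
clock: 10.58
tcp_pos: [513.7, -101.8, -20.7]
tcp_rot: [-0.01, 3.136, -0.001]
ft_force: [3.0, -0.3, 2.6]
grip_width: 0.289
gripper_force: 61.9
```

```bash
cat > lift.py <<'E'
from h import *
import json,os
def lift(tag):
    out={};s=telemetry.observe();print(tag,'tcp',s['tcp_pos'].round(2),'F',s['ft_force'].round(1))
    for n in('side','scene'):
        zs=[];us=[]
        for i in range(6):
            c=cam(n);P=cloud(c);f=c['frame'].astype(int)
            m=(f.min(2)>190)&(abs(P[...,2]-25)<7)&(P[...,0]>580)&(P[...,0]<735)&(P[...,1]<-60)&(P[...,1]>-145)&(abs(P[...,1]+101.5)>15)
            Q=P[m];co=np.polyfit(Q[:,0]-576.5,Q[:,2],1);zs.append(co)
        k=np.mean(zs,0);out[n]=k.tolist();print(n,'edge z',k[1].round(2),'slope',k[0].round(4),'sd',np.std(zs,0).round(3)[1])
    if os.path.exists('b.json'):
        b=json.load(open('b.json'))
        for n in out: print('  lift',n,'by slope',round(170*(b[n][0]-out[n][0]),2),'by edge',round(out[n][1]-b[n][1],2))
    else: json.dump(out,open('b.json','w'))
E
python3 -c "from lift import *;lift('base')"
python3 -m inch '[[-1,-0.05,0,0,0],[-1,-0.1,0,0,0],[-1,-0.1,0,0,0]]'
python3 -c "from lift import *;lift('a')"
```

```text
base tcp [ 513.73 -101.84  -20.68] F [ 3.  -0.3  2.6]
side edge z 22.49 slope -0.0007 sd 0.091
scene edge z 23.15 slope 0.0024 sd 0.112
clock: 11.55
tcp_pos: [520.6, -101.6, -20.7]
tcp_rot: [0.012, -3.135, 0.0]
ft_force: [-12.7, -1.3, 20.6]
grip_width: 0.287
gripper_force: 64.1
a tcp [ 520.61 -101.6   -20.74] F [-12.7  -1.3  20.6]
side edge z 22.67 slope -0.0019 sd 0.044
scene edge z 23.29 slope 0.0011 sd 0.262
  lift side by slope 0.21 by edge 0.17
  lift scene by slope 0.22 by edge 0.15
```

```bash
python3 -m inch '[[-1,0,0,-0.004,0],[-1,0,0,-0.004,0],[-1,0,0,-0.004,0]]'; python3 -m inch '[[-1,-0.04,0,0,0],[-1,-0.04,0,0,0],[-1,-0.04,0,0,0]]'
python3 - <<'E'
from lift import *
lift('b')
d=cam('side');b=cam('wrist')
cv2.imwrite('pics/w5.png',np.hstack([cv2.resize(b['frame'],(400,300)),cv2.resize(d['frame'][200:320,300:460],(400,300),interpolation=cv2.INTER_CUBIC)])[...,::-1])
E
```

```text
clock: 12.52
tcp_pos: [520.6, -101.6, -20.7]
tcp_rot: [0.011, -3.136, 0.0]
ft_force: [-9.7, -0.1, 16.1]
grip_width: 0.288
gripper_force: 63.5
clock: 12.9
tcp_pos: [524.3, -101.4, -20.8]
tcp_rot: [0.011, -3.133, -0.0]
ft_force: [-13.2, -0.1, 20.1]
grip_width: 0.286
gripper_force: 64.1
b tcp [ 524.27 -101.45  -20.77] F [-13.2  -0.1  20.1]
side edge z 23.24 slope -0.005 sd 0.059
scene edge z 23.88 slope -0.0031 sd 0.201
  lift side by slope 0.75 by edge 0.74
  lift scene by slope 0.93 by edge 0.73
```

View pics/w5.png

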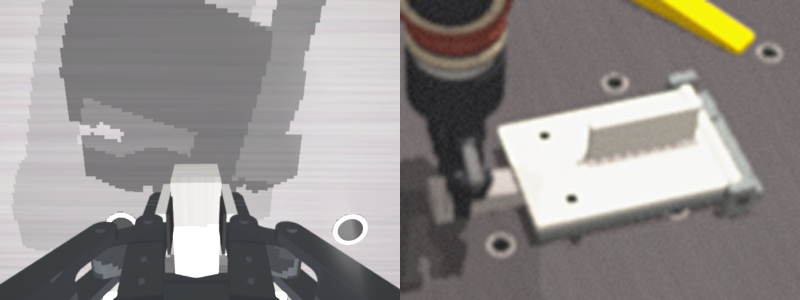

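The wedge is in the slot and the edge is rising, about 0.8 mm so far. The left panel shows the wedge still square in the pads. I'll ease the downward press and push on.

```bash
python3 -m inch '[[-1,-0.03,0,-0.014,0],[-1,-0.06,0,-0.014,0],[-1,-0.08,0,-0.014,0],[-1,-0.08,0,-0.014,0]]'
python3 -c "from lift import *;lift('c');print(telemetry.observe()['tcp_rot'])"
```

```text
clock: 14.1
tcp_pos: [533.1, -100.9, -20.7]
tcp_rot: [0.011, -3.132, -0.002]
ft_force: [-10.6, -0.4, 12.5]
grip_width: 0.289
gripper_force: 63.0
c tcp [ 533.14 -100.88  -20.72] F [-10.6  -0.4  12.5]
side edge z 24.57 slope -0.013 sd 0.059
scene edge z 25.14 slope -0.0101 sd 0.176
  lift side by slope 2.1 by edge 2.08
  lift scene by slope 2.11 by edge 2.0
[ 1.11113572e-02 -3.13237606e+00 -1.50120420e-03]
```

```bash
python3 -m inch '[[-1,-0.03,0,-0.008,0],[-1,-0.05,0,-0.008,0],[-1,-0.05,0,-0.008,0],[-1,-0.05,0,-0.008,0]]'
python3 -c "from lift import *;lift('d');from held import *;held(0);print(telemetry.observe()['tcp_rot'])"
```

```text
clock: 15.2
tcp_pos: [539.0, -100.6, -20.7]
tcp_rot: [0.011, -3.133, -0.002]
ft_force: [-7.4, -0.2, 5.3]
grip_width: 0.291
gripper_force: 62.3
d tcp [ 538.98 -100.55  -20.71] F [-7.4 -0.2  5.3]
side edge z 25.48 slope -0.0184 sd 0.081
scene edge z 26.0 slope -0.015 sd 0.093
  lift side by slope 3.02 by edge 2.99
  lift scene by slope 2.96 by edge 2.86
tcp [ 539.  -100.6  -20.7] grip 62.3
side slope x,y [-0.016 -0.004] n 561 xmax 660.8 y [-124.8  -76.8] z at tcp+100 24.5
   ymid 10 40 -99.1
   ymid 40 70 -101.0
   ymid 70 105 -100.8
   plate xmin 577.6 y [-157.8  -48.6] z 24.9
scene slope x,y [ 0.05  -0.049] n 190 xmax 662.1 y [-122.4  -76.2] z at tcp+100 26.6
   ymid 10 40 -101.1
   ymid 40 70 -99.9
   ymid 70 105 -97.6
   plate xmin 563.7 y [-155.2  -44.6] z 25.1
[ 1.08404361e-02 -3.13257605e+00 -2.14325734e-03]
```

Both cameras give 2.9–3.0 mm of lift. The wedge is flat on the table with a light press, centred in the slot and still gripped, and the fingers are about 25 mm clear of the plate. Handing in.

```bash
python3 -c "
from rig import ticket
print(ticket.hand_in())"
```

```text
the job is handed in; nothing more can be done
None
```

The 8-to-28 mm wedge is flat in the slot and still gripped, holding the bracket's free edge about 3 mm clear of the rails (measured 2.9–3.0 mm); I've handed the job in at about 16 s of the 48 s allowed and have no verdict back.

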